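Gauge the depth of a blind bore in a glass block

ROBOT

A 6-joint arm with a two-finger parallel gripper is mounted at the origin on the work surface. World frame = base frame: x ahead of the robot, y to its left, z up, the work surface at z = 0. Lengths are in m, angles in rad, forces in N, time in s.
With the tool pointing down it reaches from about 0.35 to 0.85 m from the base axis. Payload 8.1 kg.
Tool frame: the origin (TCP) lies between the finger pads; the fingertips stand 14 mm ahead of it and the grasp point (between the pads) lies 5 mm behind it (robot.tcp_to_tips is the z of the fingertips in the tool frame, in m); z points along the fingers, y is the line along which they close (so a half turn about z gives the same grasp; the last joint's range is limited). The gripper opens to 93 mm and grips with 3 to 60 N. Pads are 15 mm wide; open, the fingers measure 128 mm over their backs; the gripper's body (75 mm by 188 mm) begins 65 mm behind the grasp point.
Start: joints at [1.109, 0.13, 1.488, -0, 1.523, -0.085], TCP at [0.221, 0.558, 0.233] pointing down, gripper open.
Joint ranges: [-2.96, 2.96], [-0.89, 2.26], [0.02, 2.5], [-1.34, 4.48], [0, 2.73], [-2.66, 2.66]. Speed limits (rad/s): [2.39, 2.39, 2.79, 3.14, 3.14, 3.14].

INTERFACE

Orientations are given as a rotation vector (axis times angle).
In Python, from plant import sensors, read_camera, robot gives the robot as it stands.
- The arm moves only by the shell command python3 -m inch FILE [FORCE], which reads ROWS from the file FILE. ROWS is a JSON list of rows, 1 to 20 of them, each of 5 numbers: the finger opening in m, then dx, dy, dz in shares of the most that a row can go, 1 being 50 mm, then a turn about the tool's z in a scale on which 1.0 is pi rad; each row shifts and turns the commanded pose from where the row before left it, along the tool's axes as they then stand; what a row does not reach is not made up. A row lasts 1/10 s, in which the tool goes at most 0.05 m and 0.15 rad, less where a joint would pass 70% of its speed; a pose out of reach is approached as far as the arm can. The fingers move at their own pace and stop on an object; FORCE is the grip in N (left out, the last holds). Time passes only in rows, so rows that do not move let the fingers close. It prints the time, the measured TCP pose, the force, the opening and the grip force at its end. Input that does not fit is refused with a message, and nothing moves.
- sensors.read_state(): the state, without advancing time (a new reading comes with each control period).
- read_camera(name): name is "scene" or "top"; returns a dict with "image" (384x512x3 uint8, red, green, blue), "depth" (384x512 float32, m along the optical axis (not along the pixel's ray), 0 where there is no reading), "fx", "fy", "cx", "cy" (pixels), "R" (3x3) and "t" (3): a world point X has camera coordinates R X + t. Camera axes: x right, y down, z forward; pixel columns grow to the right and rows downward; lengths in m; the calibration is good to about 2 mm. A picture is of the moment at which its call begins.
- robot.close_job(): hands the job in; it is judged then, once.
The state is a dict: "t": time; "q": joint angles; "dq": joint speeds; "joint_torque": joint torques, N m; "tool_pos": TCP position; "orientation": TCP orientation; "force": force on the tool from outside, world axes, zero at the start; "wrist_torque": the same for the moment, N m; "opening": finger opening in m; "gripper_force": force on a finger pad.
Only numpy, scipy, OpenCV 4.12 (cv2) and the standard library are available. Lean on these libraries where they do the work, as an engineer would, in place of code of your own. Each camera call takes 0.05 s, during which the arm holds its last target. There are 200 camera calls.

TASK

Take the depth rod from its wooden rest and slide it, tip first, into the hole in the side of the glass block until you feel it gently come up against the bottom; let go of it there, and then slide the gauge's cursor gently up until it touches the rod's back end, so that the gauge keeps the exposed length. Nothing may be forced, and the other things on the bench stay where they are.

Things in the scene. Friction and masses are not known exactly. Their poses are not given: they have to be found in the camera images.
- jig: Depth gauge, fixed: aluminium base 90 x 390 mm, 14 mm high, long along its y; a bored glass block stands at its +y end, and from it towards -y run a steel rail 22 mm wide (top 26 mm above the bench) and a ruled scale; a cursor rides on the rail. Origin: on the bench, straight below the bore axis line, 95 mm on the -y side of the mouth of the bore. z up.
- bore_mouth (a point): Mouth centre of a level, blind round bore, 14 mm wide with a 2 mm chamfer, in the -y face of the laminated pale-green glass block (60 x 95 x 80 mm, its top 94 mm above the bench); 70 mm above the bench. Axes as the jig: +y points into the bore. The depth is unknown, between 50 and 80 mm; the bottom is flat and hard.
- cursor (a joint): Slide of the cursor on the rail, m: 0 at the far end, grows towards the glass block (jig +y), to 0.135 at most. Starts between 0 and 0.025. It stays where it is left; about 3 N moves it. From the bore mouth to the cursor face is 0.225 minus this value.
- cursor_face (a point): Centre of the flat steel face of the cursor (40 mm wide, 30 to 86 mm above the bench), looking to jig +y, in line with the bore axis, 70 mm up. Behind this 8 mm plate a black upright fin can be gripped from above: 16 mm thick (jig x), from 8 to 58 mm behind the face, top 100 mm above the bench; below it a 40 mm wide foot, top 36 mm up. Axes as the jig.
- rest: Wooden rest, fixed; the rod lies level along its y, rod axis 55 mm above the bench. Base 70 x 170 x 10 mm; two notched uprights 40 mm wide, up to the rod axis: one 17 to 33 mm on the -y side of the origin, under the rear of the handle, one 75 to 95 mm on the +y side, under the shaft. Origin: on the bench, below the middle of the handle.
- rod: Depth rod, loose, about 0.1 kg, 170 mm long: dark handle 18 mm in diameter, 60 mm long, then a bright shaft 12 mm in diameter, 110 mm long, its last 5 mm tapered to 7 mm. Origin: on the axis, middle of the handle; y runs along the rod to the tip. Between the uprights of the rest the handle is free to be gripped from above.
- rod_tip (a point): Flat tip of the rod, on its axis, 140 mm from the rod's origin towards +y. Axes as the rod's.
- rod_end (a point): Flat back end of the handle, on the axis, 30 mm from the rod's origin towards -y. Axes as the rod's.
- pliers: Bystander, loose: pliers. Leave alone.
- cutter: Bystander, loose: glass cutter. Leave alone.
- flux_jar: Bystander, loose: jar. Leave alone.
- foil_roll: Bystander, loose: foil roll. Leave alone.
- offcut: Bystander, loose: glass offcut. Leave alone.
- brush: Bystander, loose: brush. Leave alone.
- wood_wedge: Bystander, loose: wooden block. Leave alone.
Not all that is in view belongs to the job. There is more than one size of the rod; the one meant has the size given above.

How it is judged:
By the outcome, as a careful person would: the job done as asked, in the order asked, and still so for the second after the job is handed in, with the robot touching nothing.
It also fails if it takes over 50 s, if anything falls off the work surface, if the arm or the gripper's body presses on something with over 40 N, if the wrist force passes 120 N, or if a joint passes its speed limit or range.

## Working session

There is one attempt and no reset: what is moved stays moved. The work goes in short steps, Python scripts to look and compute and a shell command to move; the robot and the scene stay as the last step left them, time stands still between calls to the robot, and variables do not carry over. Pictures are saved under pics/ and viewed, at most 10 in all, crops included, and the job is handed in when it is done.

```bash
mkdir -p pics; ls
python3 - <<'E'
from plant import sensors, read_camera
import cv2, numpy as np
for n in("scene","top"):
    c=read_camera(n); np.savez(f"{n}.npz",**c)
    cv2.imwrite(f"pics/{n}0.png",c["image"][:,:,::-1])
    print(n,c["fx"],c["fy"],c["cx"],c["cy"],c["R"].round(3).tolist(),c["t"])
s=sensors.read_state();print(s["t"],s["tool_pos"],s["orientation"],s["opening"],s["force"])
E
```

```text
pics
scene 356.3928757220824 356.3928757220824 256.37867921935623 194.32725983011517 [[-0.484, 0.875, -0.003], [0.733, 0.403, -0.549], [-0.479, -0.268, -0.836]] [ 0.24776292 -0.28142827  1.49619155]
top 449.058843706824 449.058843706824 256.1531855133017 192.51969959841307 [[0.028, -1.0, -0.001], [-0.997, -0.028, -0.071], [0.071, 0.003, -0.997]] [-0.01779874  0.47114881  1.35362155]
0.1 [0.22054069 0.5574401  0.23166159] [-5.88331175e-01 -3.08554077e+00  2.62970458e-03] 0.09330416663156939 [ 0.00687331  0.34065748 -0.12082178]
```

View pics/scene0.png

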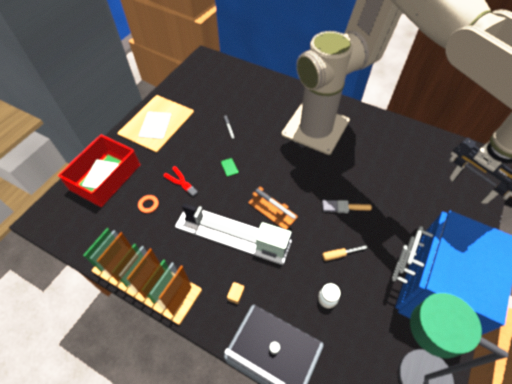

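View pics/top0.png

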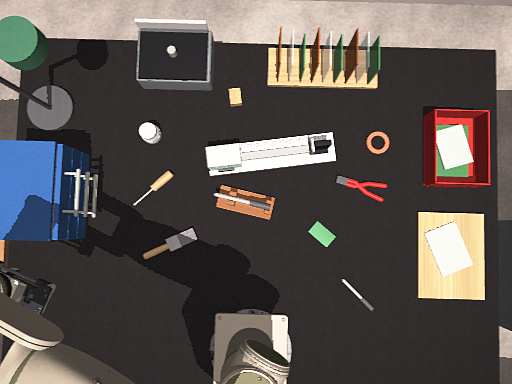

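The top view shows the jig at about (270,153) with the glass block at the left end and the cursor at (320,145). The rest with a rod is at (245,202). The other rod-like items are at (357,295) and (153,188). I'll enlarge to confirm which is the rod.

```bash
cat > h.py <<'E'
import numpy as np
def world(c):
    v,u=np.mgrid[:384,:512]; d=c["depth"]
    P=np.stack([(u-c["cx"])/c["fx"]*d,(v-c["cy"])/c["fy"]*d,d],-1)
    return (P-c["t"])@c["R"]
def proj(c,X):
    p=np.asarray(X)@c["R"].T+c["t"]; return np.stack([p[...,0]/p[...,2]*c["fx"]+c["cx"],p[...,1]/p[...,2]*c["fy"]+c["cy"]],-1)
E
python3 - <<'E'
import numpy as np,cv2
from h import *
c=dict(np.load("top.npz")); W=world(c)
im=c["image"][:,:,::-1]
a=cv2.resize(im[125:225,195:345],None,fx=5,fy=5,interpolation=cv2.INTER_CUBIC)
cv2.imwrite("pics/crop.png",a)
z=(W[...,2]*1000).round().astype(int)
np.set_printoptions(linewidth=250)
print("rest");print(z[182:222:2,212:280:2])
print("other",z[275:312:3,340:376:3])
print(W[202,245],W[155,220],W[145,320])
s=dict(np.load("scene.npz"))
for p in [W[202,245],W[155,220],W[145,320]]: print(proj(s,p))
E
```

```text
rest
[[  -2    1    4    0    1    2    1   -3    1    4    3    2   -2   -4    7   -4   -2   -1    6   -1    4   -2    0    1    3    1    0   -1    4   -1    5    4   -3    2]
 [   3   -8   -3   -3   -4    3   -1    1   -3    4   -2    3    0    2   -1    0    0    5   -6   -5    7   -1    2    2    5    0   -4    3    1    1    0    4    2    0]
 [   0    6    8   -1    3   14   10   13   10    1   -3   -2    2   -2   -2   -1   -3    0    2    4    2    5    4    2    3   -2    1    3    2    3    3    5    4   -6]
 [   0    7    1    1    3   10   15   14   13   11    8   12    7    1    8    7   -3    0    3   -2    0    8   -1    3    1    1    2    2   -2    3    1   -6    5    3]
 [   0    7    1    0   12   15   11   12    9   11   10   10   11   14    6   10    9    4    1    1    6   -1    6    3    2    9    5    6    6    1   -1    4    4    0]
 [   3    3    2    0   13   13    7   11   11   58   54   61   60   11   13   12   12   12   15   14    9   -4    3   -2    2   -3   -2    3    0   -3    1    2   -1    0]
 [   0   56   65   62   62   59   58 1384   12   57   56 
[... 2371 characters left out ...]
 [[-2 -3  4  2  1  2  7  2 -1  0  1  0]
 [ 1  4 -4 -1 -1  2  3  1  4 -1  4  1]
 [ 1 14 14  8  3  2 -1  0  7  1 -5  0]
 [-2  1  8  9  5  0 -1  2  3  0  5 -5]
 [ 2 -2  1  6 15  1  0  1  5 -2  1  1]
 [ 1  2  1 -1  7  7 -3  3 -1  4 -2  3]
 [-1  5  4  0  8  9 12  4  4  0  3  1]
 [ 2 -1  1  0  4  1  4 11  1  5  2 -3]
 [ 6  3  2 -1 -1 -1 -2 14 15  2  2  0]
 [ 2 -1  3  2  2  1  2  2 12 10  4  2]
 [-2  1 -2  3 -1  1  3 -4 -3 11 16 -1]
 [-5 -3  4  0  0  4  2  4  7  2 10 19]
 [ 3 -2  1  5 -1  0  1  0  1  8  2  4]]
[0.43948369 0.02724525 0.0593008 ] [0.5722235  0.10283107 0.09245496] [ 0.60801699 -0.1853731   0.1005494 ]
[273.45660642 199.81480328]
[275.75425728 235.28426009]
[192.78472793 204.71622783]
```

View pics/crop.png

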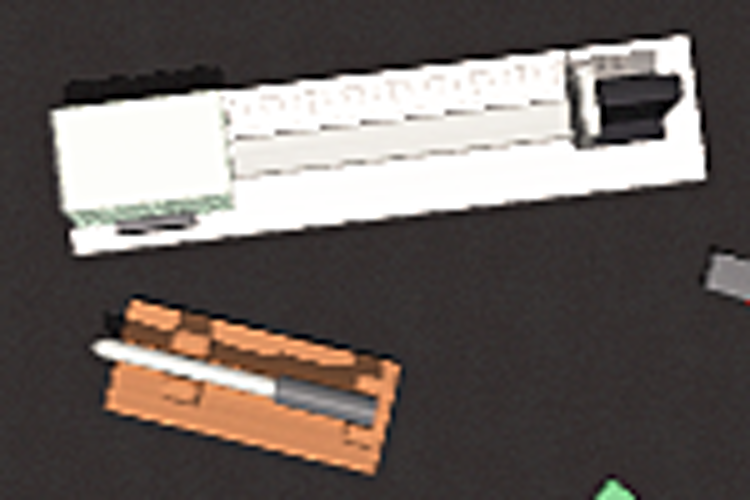

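The crop shows the rod in the wooden rest. Its bright shaft has the tip at top px (213,194) and the dark handle runs from (250,202) to (270,207). The candidates are:
- (245,202): lies on the rest and appears to be about 170 mm long.
- (357,295): a thin rod lying on the bench.
- (153,188): a wooden-handled tool.

The first fits the description. I'll measure it and the jig now.

```bash
cat >> h.py <<'E'
def ray(c,uv,z):
    uv=np.asarray(uv,float); d=np.stack([(uv[...,0]-c["cx"])/c["fx"],(uv[...,1]-c["cy"])/c["fy"],np.ones(uv.shape[:-1])],-1)@c["R"]
    o=-c["R"].T@c["t"]; return o+d*((z-o[2])/d[...,2])[...,None]
def rect(c,o,yaw,z,xs,ys):
    # sample gray image on local grid (local x, local y) at height z
    import cv2
    ex=np.array([np.cos(yaw),np.sin(yaw),0]);ey=np.array([-np.sin(yaw),np.cos(yaw),0])
    X=np.array([o[0],o[1],z])+xs[:,None,None]*ex+ys[None,:,None]*ey
    p=proj(c,X).astype(np.float32)
    return cv2.remap(c["image"].astype(np.float32).mean(-1),p[...,0],p[...,1],cv2.INTER_LINEAR)
E
python3 - <<'E'
import numpy as np,cv2
from h import *
c=dict(np.load("top.npz")); W=world(c); g=c["image"].astype(float).mean(-1)
def edge(cols,start,step,thr):
    out=[]
    for u in cols:
        v=start(u)
        while g[int(v),u]<thr: v+=step
        v=int(v); a,b=g[v-step,u],g[v,u]; out.append((u,v-step+step*(thr-a)/(b-a)))
    return np.array(out)
lo=edge(range(214,332,2),lambda u:185-(u-205)*.12,-1,130)
up=edge(range(285,330,2),lambda u:128,1,130)
for n,e in(("lo",lo),("up",up)):
    p=ray(c,e,.014)[:,:2]; k=np.polyfit(p[:,1],p[:,0],1)
    r=p[:,0]-np.polyval(k,p[:,1]); m=abs(r)<.0015; k=np.polyfit(p[m,1],p[m,0],1); print(n,k,m.sum(),len(m),r.std(), "yaw",np.arctan(-k[0]))
# rod
m=(abs(W[...,2]-.06)<.012); m[:186]=0;m[214:]=0;m[:,:210]=0;m[:,275:]=0
P=W[m]; 
from collections import OrderedDict
d=cv2.fitLine(P[:,:2].astype(np.float32),cv2.DIST_HUBER,0,.002,.002).ravel();print("rod line",d,len(P))
yaw0=np.arctan2(-d[0]*np.sign(d[1]),abs(d[1]))
o=np.array([d[2],d[3]]); 
xs=np.arange(-.03,.0301,.002); ys=np.arange(-.12,.12,.002)
R=rect(c,o,yaw0,.058,xs,ys)
np.set_printoptions(linewidth=250)
print("o",o,"yaw",yaw0)
print("along",[(int(round(y*1000)),int(v)) for y,v in zip(ys,rect(c,o,yaw0,.06,np.array([-.002,0,.002]),ys).mean(0))])
for y in np.arange(-.08,.09,.02): print(round(y,2),rect(c,o,yaw0,.057,xs,np.array([y-.003,y,y+.003])).mean(1).astype(int))
E
```

```text
lo [-0.14921897  0.54048018] 59 59 0.0004622509641149144 yaw 0.14812601624681318
up [-0.14973077  0.63170074] 23 23 0.0006396335725552386 yaw 0.14862662860631054
rod line [0.20664388 0.9784162  0.44249612 0.02744512] 374
o [0.44249612 0.02744512] yaw -0.20814356
along [(-120, 49), (-118, 48), (-116, 49), (-114, 50), (-112, 49), (-110, 49), (-108, 49), (-106, 48), (-104, 50), (-102, 50), (-100, 49), (-98, 48), (-96, 48), (-94, 49), (-92, 50), (-90, 49), (-88, 45), (-86, 36), (-84, 69), (-82, 142), (-80, 160), (-78, 159), (-76, 144), (-74, 137), (-72, 134), (-70, 138), (-68, 140), (-66, 136), (-64, 135), (-62, 137), (-60, 138), (-58, 140), (-56, 140), (-54, 137), (-52, 135), (-50, 137), (-48, 137), (-46, 138), (-44, 139), (-42, 138), (-40, 135), (-38, 137), (-36, 138), (-34, 138), (-32, 139), (-30, 140), (-28, 137), (-26, 136), (-24, 135), (-22, 136), (-20, 137), (-18, 135), (-16, 124), (-14, 169), (-12, 231), (-10, 238), (-8, 240), (-6, 238), (-4, 238), (-2, 239), (0, 240), (2, 239), (4, 239), (6, 238), (8, 238), (10, 239), (12, 242), (14, 239), (16, 237), (18, 237), (20, 237), (22, 2
[... 1013 characters left out ...]
5  73  79  76  74  71  87 143 163 159 167 136]
0.0 [148 147 149 150 147 146 146 150 152 155 157 154 169 220 247 249 224 170  88  69  78  77  72  75 120 157 161 158 159 165 141]
0.02 [149 146 149 150 148 145 148 151 152 156 159 150 173 224 250 246 221 172 120  81  76  77  74  69  98 154 165 160 161 174 133]
0.04 [149 147 151 149 122 127 153 162 163 161 150 112 123 221 251 249 224 155  83 122 157 164 164 162 152 107  75  75  79  84  81]
0.06 [150 148 150 152 149 146 149 150 149 150 154 158 176 220 248 247 223 177 116  77  76  77  73  71 111 163 168 163 164 173 129]
0.08 [114 117 131 124 109 108 111 117 130 123 105  99 152 229 249 249 226 169 101  60  60  65  59  53  58 105 136 138 123 118 117]
```

Run:
```python
import numpy as np
from h import *
yaw=.1484;o=(.5861,0)
for n in("top","scene"):
    c=dict(np.load(n+".npz"));W=world(c)
    def xp(z,y0,y1,lab,r=.055):
        xs=np.arange(-r,r+.001,.0025);p=rect(c,o,yaw,z,xs,np.arange(y0,y1,.002)).mean(1)
        print(n,lab,"x:",[(round(x*1000,1),int(v)) for x,v in zip(xs,p)])
    def yp(z,x0,x1,lab,y0,y1):
        ys=np.arange(y0,y1,.003);p=rect(c,o,yaw,z,np.arange(x0,x1,.002),ys).mean(0)
        print(n,lab,"y:",[(round(y*1000),int(v)) for y,v in zip(ys,p)])
    if n=="top": xp(.026,-.10,0,"rail",.03)
    xp(.1,-.215,-.185,"fin",.03)
    xp(.094,.08,.13,"block")
    yp(.094,-.02,.02,"block",.03,.18); yp(.1,-.005,.005,"fin",-.26,-.14); yp(.086,-.018,-.012,"platetop",-.2,-.13)
    L=np.stack([(W[...,0]-o[0])*np.cos(yaw)+(W[...,1]-o[1])*np.sin(yaw),-(W[...,0]-o[0])*np.sin(yaw)+(W[...,1]-o[1])*np.cos(yaw),W[...,2]],-1)
    for lab,lo,hi,y0,y1 in(("block",.085,.103,0,.25),("fin",.093,.107,-.3,-.1),("plate",.078,.092,-.3,-.1)):
        m=(L[...,2]>lo)&(L[...,2]<hi)&(abs(L[...,0])<.06)&(L[...,1]>y0)&(L[...,1]<y1);q=L[m]
        if len(q): print(n,"cloud",lab,len(q),np.percentile(q,[2,50,98],axis=0).round(4).tolist())
```

```text
top rail x: [(np.float64(-30.0), 253), (np.float64(-27.5), 253), (np.float64(-25.0), 253), (np.float64(-22.5), 253), (np.float64(-20.0), 254), (np.float64(-17.5), 254), (np.float64(-15.0), 253), (np.float64(-12.5), 217), (np.float64(-10.0), 197), (np.float64(-7.5), 235), (np.float64(-5.0), 237), (np.float64(-2.5), 236), (np.float64(-0.0), 236), (np.float64(2.5), 236), (np.float64(5.0), 238), (np.float64(7.5), 238), (np.float64(10.0), 227), (np.float64(12.5), 196), (np.float64(15.0), 239), (np.float64(17.5), 253), (np.float64(20.0), 253), (np.float64(22.5), 253), (np.float64(25.0), 252), (np.float64(27.5), 249), (np.float64(30.0), 248)]
top fin x: [(np.float64(-30.0), 211), (np.float64(-27.5), 113), (np.float64(-25.0), 110), (np.float64(-22.5), 117), (np.float64(-20.0), 123), (np.float64(-17.5), 109), (np.float64(-15.0), 77), (np.float64(-12.5), 52), (np.float64(-10.0), 30), (np.float64(-7.5), 30), (np.float64(-5.0), 57), (np.float64(-2.5), 59), (np.float64(-0.0), 54), (np.float64(2.5), 49), (np.float64(5.0), 43), (np.float64(7.5), 63), (np.float64(10.0), 148), (np.float64(12.5), 196)
[... 5796 characters left out ...]
6), (-158, 224), (-155, 165), (-152, 122), (-149, 140), (-146, 166), (-143, 172)]
scene platetop y: [(-200, 54), (-197, 52), (-194, 54), (-191, 53), (-188, 52), (-185, 51), (-182, 51), (-179, 54), (-176, 72), (-173, 116), (-170, 161), (-167, 180), (-164, 156), (-161, 106), (-158, 69), (-155, 55), (-152, 53), (-149, 55), (-146, 53), (-143, 52), (-140, 53), (-137, 52), (-134, 52), (-131, 52)]
scene cloud block 578 [[-0.0252, 0.0498, 0.0876], [0.0061, 0.0978, 0.0929], [0.0346, 0.1443, 0.0967]]
scene cloud fin 71 [[-0.0034, -0.2183, 0.0942], [0.0058, -0.1931, 0.0986], [0.0134, -0.1709, 0.1018]]
scene cloud plate 63 [[-0.0136, -0.2157, 0.0784], [0.011, -0.1692, 0.0844], [0.0232, -0.1617, 0.0907]]
```

Units first: shifts go in shares of 50 mm and turns go in shares of pi rad. So 0.142 rad / 3.1416 = 0.0452.

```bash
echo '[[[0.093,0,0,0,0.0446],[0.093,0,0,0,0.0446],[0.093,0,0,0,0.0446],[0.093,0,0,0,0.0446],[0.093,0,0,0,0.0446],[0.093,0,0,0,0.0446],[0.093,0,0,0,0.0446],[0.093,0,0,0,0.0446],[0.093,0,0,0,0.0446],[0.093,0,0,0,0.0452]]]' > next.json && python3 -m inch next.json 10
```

```text
refused: ROWS must be a list of rows, each a list of 5 numbers. Nothing was moved.
```

Refused on format, not on reach. It needs a list of rows, each a list of 5 numbers.

```bash
echo '[[0.093,0,0,0,0.0446],[0.093,0,0,0,0.0446],[0.093,0,0,0,0.0446],[0.093,0,0,0,0.0446],[0.093,0,0,0,0.0446],[0.093,0,0,0,0.0446],[0.093,0,0,0,0.0446],[0.093,0,0,0,0.0446],[0.093,0,0,0,0.0446],[0.093,0,0,0,0.0452]]' > next.json && python3 -m inch next.json 10; echo '[[0.093,-0.74,0.466,0,0],[0.093,-0.74,0.466,0,0],[0.093,-0.74,0.466,0,0],[0.093,-0.74,0.466,0,0],[0.093,-0.74,0.466,0,0],[0.093,-0.74,0.466,0,0],[0.093,-0.74,0.466,0,0],[0.093,-0.74,0.466,0,0],[0.093,-0.74,0.466,0,0],[0.093,-0.74,0.466,0,0],[0.093,-0.74,0.466,0,0],[0.093,-0.74,0.466,0,0],[0.093,-0.74,0.466,0,0],[0.093,-0.72,0.452,0,0],[0.093,0,0,0,0],[0.093,0,0,0,0]]' > next.json && python3 -m inch next.json
cat >> h.py <<'E'
def aim(pos=None,yaw=None):
    "offset of target pos (TCP) in tool axes now, and turn"
    from plant import sensors
    from scipy.spatial.transform import Rotation as Ro
    s=sensors.read_state();R=Ro.from_rotvec(s["orientation"]).as_matrix()
    print("t",round(s["t"],2),"tcp",s["tool_pos"].round(4) if hasattr(s["tool_pos"],'round') else s["tool_pos"],"F",np.round(s["force"],2),"T",np.round(s["wrist_torque"],2),"op",round(s["opening"],4),"gf",round(s["gripper_force"],1))
    a=np.arctan2(R[1,1],R[0,1]);print("yaw(y axis)",round(a,4),"tilt",R[:2,2].round(4))
    if pos is not None: print("d tool",(R.T@(np.array(pos)-s["tool_pos"])).round(4))
    if yaw is not None: print("turn",round(a-yaw,4))
E
python3 -c "
from h import *
aim((.4323,-.0158,.05),-.2081)"
```

```text
t: 1.1
tool_pos: [0.2206, 0.5576, 0.232]
orientation: [2.445, 1.971, -0.002]
force: [0.9, -0.3, 0.3]
opening: 0.093
gripper_force: 0.0
t: 2.7
tool_pos: [0.4322, -0.0159, 0.2321]
orientation: [-2.442, -1.975, 0.001]
force: [-1.1, 0.4, 1.0]
opening: 0.0931
gripper_force: 0.0
t 2.7 tcp [ 0.4322 -0.0159  0.2321] F [-1.12  0.39  0.96] T [-0.04  0.09 -0.03] op 0.0931 gf 0.0
yaw(y axis) -0.2108 tilt [-0.0013  0.0005]
d tool [1.000e-04 3.000e-04 1.821e-01]
turn -0.0027
```

Scaled: 0.04 m is 0.8, 0.03 m is 0.6.

```bash
echo '[[0.06,0,0,0.8,0],[0.06,0,0,0.8,0],[0.06,0,0,0.8,0],[0.06,0,0,0.6,0],[0.06,0,0,0.44,0],[0.06,0,0,0.2,0],[0.06,0,0,0,0],[0.06,0,0,0,0]]' > next.json && python3 -m inch next.json; python3 -c "
from h import *
aim((.4323,-.0158,.05),-.2081)"; echo '[[0.01,0,0,0,0],[0.01,0,0,0,0],[0.01,0,0,0,0],[0.01,0,0,0,0],[0.01,0,0,0,0],[0.01,0,0,0,0],[0.01,0,0,0,0],[0.01,0,0,0,0]]' > next.json && python3 -m inch next.json 15; python3 -c "
from h import *
aim((.4323,-.0158,.05),-.2081)"
```

```text
t: 3.5
tool_pos: [0.4331, -0.0147, 0.0517]
orientation: [2.439, 1.979, 0.001]
force: [-0.3, -0.2, 0.1]
opening: 0.0599
gripper_force: 0.0
t 3.5 tcp [ 0.4331 -0.0147  0.0517] F [-0.31 -0.2   0.08] T [-0.11  0.1  -0.01] op 0.0599 gf 0.0
yaw(y axis) -0.2071 tilt [ 0.0011 -0.0001]
d tool [-0.0013 -0.0006  0.0017]
turn 0.001
t: 4.3
tool_pos: [0.4338, -0.0154, 0.0513]
orientation: [2.438, 1.977, 0.003]
force: [5.2, -1.2, -0.8]
opening: 0.0174
gripper_force: 15.0
t 4.3 tcp [ 0.4338 -0.0154  0.0513] F [ 5.2  -1.17 -0.76] T [-0.25 -0.81 -0.05] op 0.0174 gf 15.0
yaw(y axis) -0.2081 tilt [ 0.0028 -0.0005]
d tool [-0.0007 -0.0014  0.0013]
turn -0.0
```

Scaled: -0.03 m is -0.6, -0.02 m is -0.4, -0.12 rad / 3.1416 = -0.0382.

```bash
echo '[[0.01,0,0,-0.2,0],[0.01,0,0,-0.4,0],[0.01,0,0,-0.6,0],[0.01,0,0,-0.4,0],[0.01,0,0,0,-0.0382],[0.01,0,0,0,-0.0382],[0.01,0,0,0,-0.0371],[0.01,0,0,0,0],[0.01,0,0,0,0]]' > next.json && python3 -m inch next.json; python3 -c "
from h import *
aim((.602,-.1063,.1),.1484)"
```

```text
t: 5.2
tool_pos: [0.432, -0.0151, 0.1304]
orientation: [-2.054, -2.376, 0.001]
force: [-0.2, 0.3, -0.9]
opening: 0.0173
gripper_force: 15.0
t 5.2 tcp [ 0.432  -0.0151  0.1304] F [-0.24  0.31 -0.95] T [-0.12  0.05 -0.02] op 0.0173 gf 15.0
yaw(y axis) 0.145 tilt [-0.001   0.0001]
d tool [-0.1148  0.155   0.0302]
turn -0.0034
```

Scaled: 0.031 m is 0.62, -0.023 m is -0.46, -0.003 rad / 3.1416 = -0.001.

```bash
echo '[[0.01,-0.46,0.62,0,0],[0.01,-0.46,0.62,0,0],[0.01,-0.46,0.62,0,0],[0.01,-0.46,0.62,0,0],[0.01,-0.46,0.62,0,-0.001],[0.01,0,0,0.4,0],[0.01,0,0,0.2,0],[0.01,0,0,0,0],[0.01,0,0,0,0]]' > next.json && python3 -m inch next.json
python3 - <<'E'
from h import *
from plant import read_camera
import cv2
aim((.602,-.1063,.066),.1484)
C={}
for n in("top","scene"):
    c=read_camera(n);np.savez(n+"1.npz",**c);C[n]=c
a=cv2.resize(C["top"]["image"][115:190,190:340,::-1],None,fx=5,fy=5,interpolation=cv2.INTER_CUBIC)
b=cv2.resize(C["scene"]["image"][190:280,165:315,::-1],None,fx=5,fy=5,interpolation=cv2.INTER_CUBIC)
cv2.imwrite("pics/pre.png",cv2.resize(np.vstack([a,b]),None,fx=.7,fy=.7,interpolation=cv2.INTER_AREA))
E
```

```text
t: 6.1
tool_pos: [0.6019, -0.1054, 0.1004]
orientation: [-2.047, -2.382, 0.001]
force: [0.8, 0.3, -0.9]
opening: 0.0177
gripper_force: 15.0
t 6.1 tcp [ 0.6019 -0.1054  0.1004] F [ 0.76  0.27 -0.92] T [-0.1   0.01 -0.01] op 0.0177 gf 15.0
yaw(y axis) 0.1509 tilt [-0.0014  0.0004]
d tool [-0.0009  0.      0.0344]
turn 0.0025
```

View pics/pre.png

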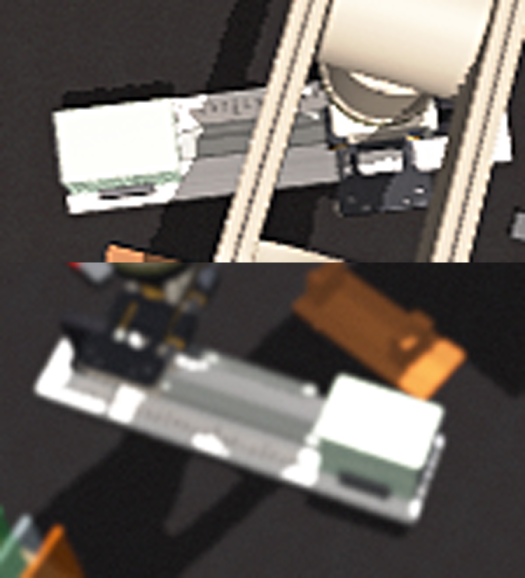

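The rod is hard to tell from the rail at this resolution. The gripper is at about (380,180) in the upper half and the block at (120,150). I'll measure the rod from depth and an intensity profile.

Run:
```python
import numpy as np,cv2
from h import *
yaw=.1484;o=(.5861,0)
np.set_printoptions(linewidth=250)
for n in("top1","scene1"):
    c=dict(np.load(n+".npz"));W=world(c)
    L=np.stack([(W[...,0]-o[0])*np.cos(yaw)+(W[...,1]-o[1])*np.sin(yaw),-(W[...,0]-o[0])*np.sin(yaw)+(W[...,1]-o[1])*np.cos(yaw),W[...,2]],-1)
    m=(abs(L[...,0])<.03)&(L[...,2]>.06)&(L[...,2]<.15)&(L[...,1]>-.09)&(L[...,1]<.042)
    q=L[m]; print(n,len(q))
    for y in np.arange(-.09,.045,.015):
        k=q[(q[:,1]>=y)&(q[:,1]<y+.015)]
        if len(k): print(round(y,3),len(k),np.percentile(k,[5,50,95],axis=0).round(4).tolist())
    xs=np.arange(-.03,.031,.002)
    print(" "*6,(xs*1000).round().astype(int))
    for y in np.arange(-.075,.05,.01): print("%6.3f"%y,rect(c,o,yaw,.107,xs,np.array([y-.002,y,y+.002])).mean(1).astype(int))
```

```text
top1 112
-0.09 6 [[-0.0067, -0.08, 0.1034], [-0.0018, -0.076, 0.1081], [0.0054, -0.0757, 0.1135]]
-0.075 20 [[-0.0072, -0.0732, 0.1051], [-0.0029, -0.0672, 0.1084], [0.0022, -0.0614, 0.1125]]
-0.06 11 [[-0.0075, -0.0591, 0.1024], [-0.0035, -0.0561, 0.1091], [0.0031, -0.0524, 0.1129]]
-0.03 9 [[-0.0057, -0.0215, 0.1061], [-0.0019, -0.0181, 0.1101], [0.002, -0.0153, 0.1124]]
-0.015 21 [[-0.0076, -0.0131, 0.1044], [-0.0034, -0.007, 0.1074], [0.0032, -0.0007, 0.1134]]
0.0 20 [[-0.0068, 0.0018, 0.1012], [-0.002, 0.0077, 0.1065], [0.0029, 0.0136, 0.11]]
0.015 22 [[-0.0074, 0.0161, 0.1018], [-0.0026, 0.0219, 0.1052], [0.0024, 0.0281, 0.1107]]
0.03 3 [[-0.0035, 0.0304, 0.1019], [-0.0015, 0.0306, 0.1064], [0.0024, 0.031, 0.1098]]
       [-30 -28 -26 -24 -22 -20 -18 -16 -14 -12 -10  -8  -6  -4  -2   0   2   4   6   8  10  12  14  16  18  20  22  24  26  28  30]
-0.075 [139 110 121  97  70  92 101 102  99 102  99  85  81  88 105 100  90  88 136 162 170 167 161 151 149 124 111 110 107  75  15]
-0.065 [164 162 148 122 115 123 131 130 131 131 127 111 105 117 136 156 194 166 160 166 166 161 151 143
[... 3472 characters left out ...]
66 171 174 174 172 171 169 164 157]
 0.005 [ 25  24  24  25  25  24  23  23  23  23  25  30  44  63  87 110 126 137 142 147 152 159 166 172 174 174 173 172 170 165 158]
 0.015 [ 26  25  24  24  24  23  23  23  23  23  25  29  43  62  85 108 125 138 141 143 148 155 164 171 174 175 175 174 171 166 159]
 0.025 [ 23  24  24  24  24  24  24  23  23  24  27  34  60  94 137 180 201 212 199 184 169 164 168 172 174 176 175 174 172 167 159]
 0.035 [ 25  24  24  24  24  24  24  24  25  24  23  25  31  48  69  96 121 140 154 161 169 172 175 177 176 176 175 174 172 167 159]
 0.045 [ 24  25  31  43  57  77  93 104 110 114 119 123 120 120 121 128 136 148 165 186 200 207 210 210 209 206 204 203 204 204 202]
```

```bash
cat > chk.py <<'E'
from h import *
from plant import read_camera
import sys
yaw=.1484;o=(.5861,0)
aim()
for n in("top","scene"):
    Q=[]
    for i in range(3):
        c=read_camera(n);W=world(c)
        L=np.stack([(W[...,0]-o[0])*np.cos(yaw)+(W[...,1]-o[1])*np.sin(yaw),-(W[...,0]-o[0])*np.sin(yaw)+(W[...,1]-o[1])*np.cos(yaw),W[...,2]],-1)
        m=(abs(L[...,0])<.03)&(L[...,2]>.05)&(L[...,2]<.15)&(L[...,1]>-.2)&(L[...,1]<.042)
        Q.append(L[m])
    q=np.vstack(Q)
    for y in np.arange(-.165,.045,.015):
        k=q[(q[:,1]>=y)&(q[:,1]<y+.015)]
        if len(k): print(n,round(y,3),len(k),"x 5/95",np.percentile(k[:,0],[5,95]).round(4),"ymax",k[:,1].max().round(4),"z med/90",np.percentile(k[:,2],[50,90]).round(4))
E
echo '[[0.01,0,0.048,0.2,0],[0.01,0,0,0.2,0],[0.01,0,0,0.17,0],[0.01,0,0,0,0],[0.01,0,0,0,0]]' > next.json && python3 -m inch next.json; python3 chk.py
```

```text
t: 6.7
tool_pos: [0.6047, -0.1055, 0.0714]
orientation: [-2.046, -2.382, 0.001]
force: [0.2, 0.6, -0.2]
opening: 0.0175
gripper_force: 15.0
t 6.7 tcp [ 0.6047 -0.1055  0.0714] F [ 0.18  0.56 -0.18] T [-0.09  0.04  0.  ] op 0.0175 gf 15.0
yaw(y axis) 0.1515 tilt [-0.0013  0.0004]
top -0.165 28 x 5/95 [-0.0195 -0.005 ] ymax -0.1634 z med/90 [0.0815 0.0889]
top -0.09 18 x 5/95 [-0.      0.0079] ymax -0.0751 z med/90 [0.0816 0.086 ]
top -0.075 68 x 5/95 [-0.0058  0.0064] ymax -0.06 z med/90 [0.0808 0.0852]
top -0.06 25 x 5/95 [-0.0044  0.0046] ymax -0.0537 z med/90 [0.0798 0.083 ]
top -0.03 31 x 5/95 [-0.0044  0.007 ] ymax -0.0155 z med/90 [0.0791 0.0837]
top -0.015 60 x 5/95 [-0.0043  0.0054] ymax -0.0008 z med/90 [0.0792 0.0826]
top -0.0 63 x 5/95 [-0.0049  0.0065] ymax 0.0141 z med/90 [0.0791 0.0835]
top 0.015 59 x 5/95 [-0.0035  0.0061] ymax 0.0287 z med/90 [0.0784 0.0816]
top 0.03 8 x 5/95 [-0.0013  0.0047] ymax 0.0316 z med/90 [0.074  0.0762]
scene -0.165 12 x 5/95 [0.0005 0.0087] ymax -0.1607 z med/90 [0.0583 0.0635]
scene -0.15 3 x 5/95 [0.0127 0.013 ] ymax -0.1374 z med/90 [0.07
[... 223 characters left out ...]
0 [0.0794 0.1191]
scene -0.09 75 x 5/95 [-0.005   0.0133] ymax -0.0759 z med/90 [0.0811 0.0864]
scene -0.075 63 x 5/95 [0.0009 0.0222] ymax -0.0602 z med/90 [0.0787 0.1461]
scene -0.06 50 x 5/95 [0.0011 0.0115] ymax -0.0453 z med/90 [0.0782 0.0811]
scene -0.045 52 x 5/95 [0.0008 0.0116] ymax -0.0303 z med/90 [0.0784 0.0808]
scene -0.03 50 x 5/95 [0.0015 0.011 ] ymax -0.0151 z med/90 [0.078  0.0804]
scene -0.015 51 x 5/95 [0.0009 0.0109] ymax -0.0001 z med/90 [0.0774 0.0799]
scene -0.0 50 x 5/95 [0.0025 0.0118] ymax 0.015 z med/90 [0.0775 0.0806]
scene 0.015 52 x 5/95 [0.0013 0.0115] ymax 0.0296 z med/90 [0.0766 0.0791]
scene 0.03 10 x 5/95 [0.0026 0.0117] ymax 0.0327 z med/90 [0.0755 0.0787]
```

Scaled: 0.005 m is 0.1, 0.003 m is 0.06, 0.003 rad / 3.1416 = 0.001.

```bash
echo '[[0.01,0,-0.008,0.04,0.001],[0.01,0.1,0,0,0],[0.01,0.1,0,0,0],[0.01,0.06,0,0,0],[0.01,0.06,0,0,0],[0.01,0.06,0,0,0],[0.01,0.06,0,0,0],[0.01,0,0,0,0]]' > next.json && python3 -m inch next.json;  python3 chk.py | head -2; echo '[[0.01,0.06,0,0,0],[0.01,0.06,0,0,0],[0.01,0.04,0,0,0],[0.01,0,0,0,0]]' > next.json && python3 -m inch next.json;python3 chk.py
```

```text
t: 7.8
tool_pos: [0.6015, -0.0835, 0.0702]
orientation: [-2.05, -2.38, -0.0]
force: [0.2, -0.1, -1.0]
opening: 0.0171
gripper_force: 15.0
t 7.8 tcp [ 0.6015 -0.0835  0.0702] F [ 0.18 -0.11 -0.96] T [-0.1   0.07  0.01] op 0.0171 gf 15.0
yaw(y axis) 0.1489 tilt [-0.      0.0001]
t: 8.5
tool_pos: [0.6002, -0.0755, 0.0701]
orientation: [-2.05, -2.38, 0.0]
force: [-0.6, -0.2, -0.3]
opening: 0.0176
gripper_force: 15.0
t 8.5 tcp [ 0.6002 -0.0755  0.0701] F [-0.56 -0.19 -0.29] T [-0.09  0.04 -0.02] op 0.0176 gf 15.0
yaw(y axis) 0.1489 tilt [-0.0001  0.0001]
top -0.06 8 x 5/95 [-0.004   0.0096] ymax -0.0451 z med/90 [0.0788 0.0845]
top -0.045 63 x 5/95 [-0.0048  0.0052] ymax -0.0303 z med/90 [0.0783 0.0815]
top -0.03 47 x 5/95 [-0.005   0.0062] ymax -0.0183 z med/90 [0.0781 0.0819]
top 0.015 60 x 5/95 [-0.0045  0.0063] ymax 0.029 z med/90 [0.0761 0.0802]
top 0.03 48 x 5/95 [-0.0044  0.0048] ymax 0.0407 z med/90 [0.0772 0.0806]
scene -0.165 152 x 5/95 [-0.0137  0.0235] ymax -0.1604 z med/90 [0.0711 0.0846]
scene -0.12 3 x 5/95 [0.0118 0.0122] ymax -0.1055 z med/90 [0.0713 0.0716]
scene -0.075 53 x 5/95 [-0.0151  0.0298] ymax -0.06 z med/90 [0.0777 0.1157]
scene -0.06 79 x 5/95 [-0.0039  0.0127] ymax -0.0455 z med/90 [0.0783 0.0822]
scene -0.045 75 x 5/95 [-0.021   0.0174] ymax -0.03 z med/90 [0.0774 0.148 ]
scene -0.03 45 x 5/95 [0.0012 0.011 ] ymax -0.0152 z med/90 [0.0763 0.0792]
scene -0.015 49 x 5/95 [0.0004 0.0103] ymax -0.0005 z med/90 [0.0753 0.0779]
scene -0.0 53 x 5/95 [0.0005 0.0112] ymax 0.0149 z med/90 [0.0756 0.0781]
scene 0.015 54 x 5/95 [0.     0.0104] ymax 0.0297 z med/90 [0.0749 0.0779]
scene 0.03 41 x 5/95 [-0.0005  0.0107] ymax 0.0417 z med/90 [0.0748 0.0777]
```

```bash
echo '[[0.01,0.08,0,0.006,0],[0.01,0.08,0,0.006,0],[0.01,0.08,0,0.006,0],[0.01,0.08,0,0.006,0],[0.01,0,0,0,0]]' > next.json && python3 -m inch next.json; echo '[[0.01,0.08,0,0.006,0],[0.01,0.08,0,0.006,0],[0.01,0.08,0,0.006,0],[0.01,0,0,0,0]]' > next.json && python3 -m inch next.json; python3 -c "
from h import *
aim()"
```

```text
t: 9.3
tool_pos: [0.5978, -0.0594, 0.0688]
orientation: [-2.049, -2.381, 0.0]
force: [-0.1, -0.1, -1.5]
opening: 0.0174
gripper_force: 15.0
t: 9.7
tool_pos: [0.596, -0.0477, 0.068]
orientation: [-2.05, -2.38, -0.0]
force: [-0.3, 0.5, -0.6]
opening: 0.0173
gripper_force: 15.0
t 9.7 tcp [ 0.596  -0.0477  0.068 ] F [-0.29  0.51 -0.64] T [-0.13  0.03 -0.01] op 0.0173 gf 15.0
yaw(y axis) 0.149 tilt [-0.0002  0.0002]
```

Scaled: 0.002 m is 0.04, 0.0002 m is 0.004.

```bash
echo '[[0.01,0.04,0,0.004,0],[0.01,0.03,0,0,0],[0.01,0.03,0,0.004,0]]' > next.json && python3 -m inch next.json | grep -E "pos|force"; echo '[[0.01,0.02,0,0,0],[0.01,0.02,0,0,0],[0.01,0.02,0,0.004,0],[0.01,0,0,0,0]]' > next.json && python3 -m inch next.json| grep -E "pos|force"
```

```text
tool_pos: [0.5955, -0.0433, 0.0677]
force: [-1.3, -0.1, -0.9]
gripper_force: 15.0
tool_pos: [0.595, -0.0402, 0.0674]
force: [0.1, 0.6, -0.9]
gripper_force: 15.0
```

Scaled: 0.001 m is 0.02, 0.0002 m is 0.004.

```bash
echo '[[0.01,0.02,0,0,0],[0.01,0.02,0,0,0],[0.01,0.02,0,0.004,0],[0.01,0,0,0,0]]' > next.json && python3 -m inch next.json| grep -E "pos|force"
```

```text
tool_pos: [0.5945, -0.0373, 0.0672]
force: [-0.1, 0.2, -0.6]
gripper_force: 15.0
```

Scaled: 0.001 m is 0.02, 0.0001 m is 0.002.

```bash
echo '[[0.01,0.02,0,0,0],[0.01,0.02,0,0,0],[0.01,0.02,0,0.002,0],[0.01,0,0,0,0]]' > next.json && python3 -m inch next.json| grep -E "pos|force"
```

```text
tool_pos: [0.5941, -0.0343, 0.0671]
force: [-0.5, -0.0, -1.8]
gripper_force: 15.0
```

Scaled: 0.001 m is 0.02.

```bash
echo '[[0.01,0.02,0,0,0],[0.01,0.02,0,0,0],[0.01,0,0,0,0]]' > next.json && python3 -m inch next.json| grep -E "pos|force"
```

```text
tool_pos: [0.5938, -0.0323, 0.0672]
force: [0.0, 0.5, -0.5]
gripper_force: 15.0
```

Scaled: 0.001 m is 0.02, 0.0002 m is 0.004.

```bash
echo '[[0.01,0.02,0,0,0],[0.01,0.02,0,0.004,0],[0.01,0.02,0,0,0],[0.01,0,0,0,0]]' > next.json && python3 -m inch next.json| grep -E "pos|force"
```

```text
tool_pos: [0.5933, -0.0293, 0.0669]
force: [-0.2, 1.2, -1.4]
gripper_force: 15.0
```

Scaled: 0.001 m is 0.02.

```bash
echo '[[0.01,0.02,0,0,0],[0.01,0.02,0,0,0],[0.01,0,0,0,0]]' > next.json && python3 -m inch next.json| grep -E "pos|force"
```

```text
tool_pos: [0.5931, -0.0274, 0.067]
force: [-0.2, -0.6, -0.9]
gripper_force: 15.0
```

Scaled: 0.001 m is 0.02, 0.0003 m is 0.006.

```bash
echo '[[0.01,0.02,0,0,0],[0.01,0.02,0,0.006,0],[0.01,0.02,0,0,0],[0.01,0,0,0,0]]' > next.json && python3 -m inch next.json| grep -E "pos|force"
```

```text
tool_pos: [0.5926, -0.0244, 0.0666]
force: [-0.1, -0.2, -1.0]
gripper_force: 15.0
```

Scaled: 0.001 m is 0.02.

```bash
echo '[[0.01,0.02,0,0,0],[0.01,0.02,0,0,0],[0.01,0,0,0,0]]' > next.json && python3 -m inch next.json| grep -E "pos|force"
```

```text
tool_pos: [0.5923, -0.0224, 0.0666]
force: [-0.4, 0.0, -1.1]
gripper_force: 15.0
```

Scaled: 0.001 m is 0.02, 0.0002 m is 0.004.

```bash
echo '[[0.01,0.02,0,0,0],[0.01,0.02,0,0.004,0],[0.01,0,0,0,0]]' > next.json && python3 -m inch next.json| grep -E "pos|force"
```

```text
tool_pos: [0.5922, -0.0212, 0.0666]
force: [0.5, -4.8, -0.9]
gripper_force: 15.0
```

Scaled: 0.001 m is 0.02.

```bash
echo '[[0.01,0.02,0,0,0],[0.01,0.02,0,0,0],[0.01,0,0,0,0]]' > next.json && python3 -m inch next.json| grep -E "pos|force"
```

```text
tool_pos: [0.5924, -0.021, 0.067]
force: [0.9, -11.7, -0.9]
gripper_force: 15.0
```

Scaled: -0.0013 m is -0.026, -0.001 m is -0.02.

```bash
echo '[[0.01,-0.02,0,0,0],[0.01,-0.026,0,0,0],[0.01,0,0,0,0],[0.01,0,0,0,0]]' > next.json && python3 -m inch next.json| grep -E "pos|force"
```

```text
tool_pos: [0.5922, -0.0212, 0.0665]
force: [0.9, -5.4, -0.1]
gripper_force: 15.0
```

Units first: shifts go in shares of 50 mm and turns go in shares of pi rad. So -0.0007 m is -0.014.

```bash
echo '[[0.01,-0.014,0,0,0],[0.01,0,0,0,0],[0.01,0,0,0,0]]' > next.json && python3 -m inch next.json| grep -E "pos|force"; echo '[[0.02,0,0,0,0],[0.024,0,0,0,0],[0.03,0,0,0,0],[0.05,0,0,0,0],[0.05,0,0,0,0],[0.05,0,0,0,0]]' > next.json && python3 -m inch next.json; echo '[[0.05,0,0,-0.4,0],[0.05,0,0,-0.6,0],[0.05,0,0,-0.8,0],[0.05,0,0,-0.6,0],[0.05,0,0,0,0]]' > next.json && python3 -m inch next.json
python3 - <<'E'
from h import *
from plant import read_camera
import cv2
mouth=np.array([.5861,0,0])+.0475*np.array([-.1479,.989,0])
fy=-.162-.033
f=np.array([.5861-.1479*fy+.989*.0004,.989*fy+.0001,.083]);print(f)
aim(f,.1484)
c=read_camera("scene");np.savez("scene2.npz",**c)
cv2.imwrite("pics/rel.png",cv2.resize(c["image"][190:280,165:315,::-1],None,fx=5,fy=5,interpolation=cv2.INTER_CUBIC))
E
python3 chk.py
```

```text
tool_pos: [0.5921, -0.0213, 0.0664]
force: [-0.1, -2.5, -1.1]
gripper_force: 15.0
t: 14.8
tool_pos: [0.5922, -0.0215, 0.0665]
orientation: [2.05, 2.38, 0.0]
force: [0.4, 0.3, -0.0]
opening: 0.0481
gripper_force: 0.0
t: 15.3
tool_pos: [0.5953, -0.0219, 0.1927]
orientation: [2.045, 2.374, 0.008]
force: [0.4, 0.0, -0.2]
opening: 0.0503
gripper_force: 0.0
[ 0.6153361 -0.192755   0.083    ]
t 15.3 tcp [ 0.5953 -0.0219  0.1927] F [ 0.39  0.01 -0.18] T [-0.09  0.01 -0.04] op 0.0503 gf 0.0
yaw(y axis) 0.1485 tilt [ 0.0094 -0.0011]
d tool [-0.1716 -0.0065  0.1101]
turn 0.0001
t 15.35 tcp [ 0.5941 -0.0218  0.1898] F [-0.8  -0.06 -0.51] T [-0.08  0.01  0.02] op 0.0502 gf 0.0
yaw(y axis) 0.1485 tilt [ 0.0059 -0.0007]
top -0.165 92 x 5/95 [-0.0182  0.0172] ymax -0.163 z med/90 [0.0728 0.0887]
top -0.0 12 x 5/95 [-0.0033  0.0057] ymax 0.014 z med/90 [0.0749 0.0781]
top 0.015 63 x 5/95 [-0.0051  0.0044] ymax 0.029 z med/90 [0.0732 0.0766]
top 0.03 48 x 5/95 [-0.004   0.0058] ymax 0.0407 z med/90 [0.0739 0.0768]
scene -0.165 151 x 5/95 [-0.0133  0.0237] ymax -0.1607 z med/90 [0.0696 0.0849]
scene -0.06 29 x 5/95 [0.0033 0.012 ] ymax -0.0452 z med/90 [0.0704 0.0738]
scene -0.045 60 x 5/95 [0.0024 0.0129] ymax -0.0302 z med/90 [0.0715 0.0753]
scene -0.03 70 x 5/95 [-0.0017  0.013 ] ymax -0.0153 z med/90 [0.0718 0.0747]
scene -0.015 75 x 5/95 [-0.0008  0.0129] ymax -0.0 z med/90 [0.0726 0.0759]
scene -0.0 70 x 5/95 [-0.0034  0.0131] ymax 0.0143 z med/90 [0.0719 0.0756]
scene 0.015 50 x 5/95 [0.0011 0.0102] ymax 0.0299 z med/90 [0.0711 0.0744]
scene 0.03 44 x 5/95 [0.0002 0.0104] ymax 0.0417 z med/90 [0.0716 0.0754]
```

View pics/rel.png

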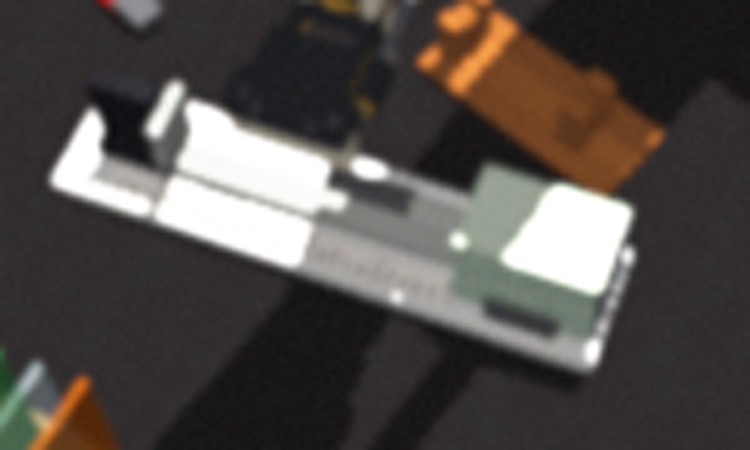

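The rod is seated in the block: the handle is at about (385,195), the shaft runs to the block, and the cursor is at (150,125) in the crop. Next I'll move to the cursor fin.

Scaled: -0.04 m is -0.8, -0.03 m is -0.6.

```bash
echo '[[0.06,-0.6,0,0,0],[0.06,-0.8,0,0,0],[0.06,-0.8,0,0,0],[0.06,-0.8,0,0,0],[0.06,-0.43,0,0,0],[0.06,0,0,0,0],[0.06,0,0,0,0]]' > next.json && python3 -m inch next.json; python3 -c "
from h import *
aim([0.6153361,-0.192755,0.083],.1484)"
```

```text
t: 16.35
tool_pos: [0.6172, -0.1907, 0.1856]
orientation: [-2.05, -2.378, -0.0]
force: [-0.7, 0.6, -0.7]
opening: 0.0599
gripper_force: 0.0
t 16.35 tcp [ 0.6172 -0.1907  0.1856] F [-0.69  0.59 -0.72] T [-0.05  0.04 -0.02] op 0.0599 gf 0.0
yaw(y axis) 0.1477 tilt [-0.0012  0.0012]
d tool [-0.0019 -0.0021  0.1026]
turn -0.0007
```

```bash
echo '[[0.06,0,0,0.6,0],[0.06,0,0,0.6,0],[0.06,0,0,0.5,0],[0.06,0,0,0.2,0],[0.06,0,0,0.15,0],[0.06,0,0,0,0],[0.06,0,0,0,0]]' > next.json && python3 -m inch next.json | grep -E "pos|force"; echo '[[0.03,0,0,0,0],[0.02,0,0,0,0],[0.01,0,0,0,0],[0.01,0,0,0,0],[0.01,0,0,0,0],[0.01,0,0,0,0]]' > next.json && python3 -m inch next.json 10; python3 -c "
from h import *
aim([0.6153361,-0.192755,0.083],.1484)"
```

```text
tool_pos: [0.6185, -0.1911, 0.0854]
force: [-0.1, -0.4, -0.2]
gripper_force: 0.0
t: 17.65
tool_pos: [0.6175, -0.1912, 0.0839]
orientation: [-2.051, -2.38, 0.0]
force: [-0.4, 0.2, 0.3]
opening: 0.0167
gripper_force: 0.0
t 17.65 tcp [ 0.6175 -0.1912  0.0839] F [-0.39  0.15  0.32] T [-0.08  0.04  0.02] op 0.0167 gf 0.0
yaw(y axis) 0.1484 tilt [-0.  0.]
d tool [-0.0012 -0.0024  0.0009]
turn 0.0
```

Scaled: 0.008 m is 0.16, 0.006 m is 0.12.

```bash
echo '[[0.01,0,0,0,0],[0.01,0,0,0,0],[0.01,0,0,0,0]]' > next.json && python3 -m inch next.json | grep -E "pos|ing|force"; echo '[[0.01,0.06,0,0,0],[0.01,0.12,0,0,0],[0.01,0.16,0,0,0],[0.01,0.16,0,0,0],[0.01,0,0,0,0]]' > next.json && python3 -m inch next.json
```

```text
tool_pos: [0.6175, -0.1912, 0.0839]
force: [-1.0, 0.1, -0.1]
opening: 0.0157
gripper_force: 10.0
t: 18.45
tool_pos: [0.6135, -0.1646, 0.0839]
orientation: [-2.048, -2.38, -0.001]
force: [-1.5, 3.3, 2.2]
opening: 0.0161
gripper_force: 10.0
```

Scaled: 0.008 m is 0.16, 0.006 m is 0.12.

```bash
echo '[[0.01,0.12,0,0,0],[0.01,0.16,0,0,0],[0.01,0.16,0,0,0],[0.01,0.16,0,0,0],[0.01,0.16,0,0,0],[0.01,0.16,0,0,0],[0.01,0.16,0,0,0],[0.01,0.12,0,0,0],[0.01,0.06,0,0,0],[0.01,0.02,0,0,0]]' > next.json && python3 -m inch next.json
python3 - <<'E'
from h import *
from plant import read_camera
yaw=.1484;o=(.5861,0);aim()
for n in("scene","top"):
    c=read_camera(n);W=world(c)
    L=np.stack([(W[...,0]-o[0])*np.cos(yaw)+(W[...,1]-o[1])*np.sin(yaw),-(W[...,0]-o[0])*np.sin(yaw)+(W[...,1]-o[1])*np.cos(yaw),W[...,2]],-1)
    m=(abs(L[...,0]-.003)<.02)&(L[...,2]>.05)&(L[...,2]<.09)&(L[...,1]>-.16)&(L[...,1]<.04)
    h,e=np.histogram(L[m][:,1],np.arange(-.16,.041,.004));print(n,[(int(a*1000),int(b)) for a,b in zip(e,h)])
E
```

```text
t: 19.45
tool_pos: [0.6043, -0.1027, 0.0839]
orientation: [-2.05, -2.38, 0.0]
force: [0.1, -3.0, -0.5]
opening: 0.0159
gripper_force: 10.0
t 19.45 tcp [ 0.6043 -0.1027  0.0839] F [ 0.09 -3.05 -0.55] T [-0.6   0.02 -0.05] op 0.0159 gf 10.0
yaw(y axis) 0.1489 tilt [-0.0002  0.0001]
scene [(-160, 0), (-156, 0), (-152, 0), (-148, 0), (-144, 0), (-139, 0), (-135, 0), (-131, 1), (-127, 0), (-123, 0), (-119, 0), (-115, 0), (-111, 0), (-107, 0), (-103, 0), (-99, 2), (-95, 10), (-91, 5), (-87, 3), (-83, 12), (-79, 10), (-75, 40), (-71, 0), (-67, 0), (-63, 0), (-59, 0), (-55, 1), (-51, 4), (-47, 9), (-43, 6), (-39, 5), (-35, 9), (-31, 6), (-27, 6), (-23, 6), (-19, 6), (-15, 7), (-11, 6), (-7, 7), (-3, 6), (0, 7), (4, 8), (8, 5), (12, 6), (16, 3), (20, 6), (24, 4), (28, 4), (32, 5), (36, 4)]
top [(-160, 0), (-156, 0), (-152, 0), (-148, 0), (-144, 0), (-139, 0), (-135, 0), (-131, 0), (-127, 0), (-123, 0), (-119, 0), (-115, 0), (-111, 0), (-107, 0), (-103, 0), (-99, 0), (-95, 0), (-91, 0), (-87, 0), (-83, 0), (-79, 4), (-75, 14), (-71, 0), (-67, 0), (-63, 0), (-59, 0), (-55, 1), (-51, 5), (-47, 1), (-43, 0), (-39, 0), (-35, 0), (-31, 0), (-27, 0), (-23, 1), (-19, 3), (-15, 8), (-11, 7), (-7, 9), (-3, 9), (0, 7), (4, 9), (8, 5), (12, 5), (16, 7), (20, 5), (24, 5), (28, 7), (32, 4), (36, 6)]
```

Scaled: 0.004 m is 0.08, 0.003 m is 0.06.

```bash
echo '[[0.01,0.08,0,0,0],[0.01,0.08,0,0,0],[0.01,0.06,0,0,0],[0.01,0.02,0,0,0],[0.01,0.02,0,0,0],[0.01,0.02,0,0,0]]' > next.json && python3 -m inch next.json| grep -E "pos|force"; python3 -c "
from h import *
aim()"
```

```text
tool_pos: [0.6023, -0.0893, 0.0839]
force: [0.7, -3.1, -2.2]
gripper_force: 10.0
t 20.15 tcp [ 0.6023 -0.0893  0.0839] F [ 0.69 -3.08 -2.21] T [-0.56  0.02 -0.01] op 0.016 gf 10.0
yaw(y axis) 0.1485 tilt [-0. -0.]
```

Scaled: 0.0007 m is 0.014.

```bash
echo '[[0.01,0.014,0,0,0],[0.01,0.014,0,0,0]]' > next.json && python3 -m inch next.json| grep -E "pos|force"
```

```text
tool_pos: [0.6021, -0.0879, 0.0839]
force: [0.5, -3.9, -1.8]
gripper_force: 10.0
```

Scaled: 0.0007 m is 0.014.

```bash
echo '[[0.01,0.014,0,0,0],[0.01,0.014,0,0,0]]' > next.json && python3 -m inch next.json| grep -E "pos|force"
```

```text
tool_pos: [0.6019, -0.0866, 0.0839]
force: [-0.1, -3.2, -1.4]
gripper_force: 10.0
```

Scaled: 0.0007 m is 0.014.

```bash
echo '[[0.01,0.014,0,0,0],[0.01,0.014,0,0,0]]' > next.json && python3 -m inch next.json| grep -E "pos|force"
```

```text
tool_pos: [0.6017, -0.0851, 0.0839]
force: [0.5, -2.9, -1.5]
gripper_force: 10.0
```

Scaled: 0.0007 m is 0.014.

```bash
echo '[[0.01,0.014,0,0,0],[0.01,0.014,0,0,0]]' > next.json && python3 -m inch next.json| grep -E "pos|force"
```

```text
tool_pos: [0.6015, -0.0837, 0.0839]
force: [0.9, -3.7, -2.1]
gripper_force: 10.0
```

Scaled: 0.0005 m is 0.01.

```bash
echo '[[0.01,0.01,0,0,0],[0.01,0.01,0,0,0]]' > next.json && python3 -m inch next.json| grep -E "pos|force"
```

```text
tool_pos: [0.6013, -0.0828, 0.0839]
force: [0.3, -2.6, -1.6]
gripper_force: 10.0
```

Scaled: 0.0005 m is 0.01.

```bash
echo '[[0.01,0.01,0,0,0],[0.01,0.01,0,0,0]]' > next.json && python3 -m inch next.json| grep -E "pos|force"; python3 -c "
from h import *
aim()"
```

```text
tool_pos: [0.6012, -0.0819, 0.0839]
force: [1.5, -4.8, -2.4]
gripper_force: 10.0
t 21.35 tcp [ 0.6012 -0.0819  0.0839] F [ 1.52 -4.8  -2.44] T [-0.77 -0.08 -0.1 ] op 0.0157 gf 10.0
yaw(y axis) 0.1486 tilt [ 0.0001 -0.0003]
```

Scaled: 0.0005 m is 0.01.

```bash
echo '[[0.01,0.01,0,0,0],[0.01,0.01,0,0,0]]' > next.json && python3 -m inch next.json| grep -E "pos|force"; python3 -c "
from h import *
aim()"
```

```text
tool_pos: [0.6012, -0.0817, 0.084]
force: [2.0, -8.6, -4.6]
gripper_force: 10.0
t 21.55 tcp [ 0.6012 -0.0817  0.084 ] F [ 1.97 -8.58 -4.58] T [-1.38 -0.2  -0.02] op 0.016 gf 10.0
yaw(y axis) 0.1483 tilt [ 0.0004 -0.0014]
```

Scaled: -0.0006 m is -0.012, -0.0005 m is -0.01.

```bash
echo '[[0.01,-0.01,0,0,0],[0.01,-0.012,0,0,0],[0.01,0,0,0,0]]' > next.json && python3 -m inch next.json| grep -E "pos|force"; python3 -c "
from h import *
aim()"
```

```text
tool_pos: [0.6012, -0.0817, 0.0839]
force: [1.1, -2.2, -1.7]
gripper_force: 10.0
t 21.85 tcp [ 0.6012 -0.0817  0.0839] F [ 1.07 -2.18 -1.71] T [-0.52 -0.14 -0.04] op 0.0157 gf 10.0
yaw(y axis) 0.1486 tilt [-0.0001  0.0003]
```

```bash
echo '[[0.018,0,0,0,0],[0.022,0,0,0,0],[0.03,0,0,0,0],[0.05,0,0,0,0],[0.05,0,0,0,0],[0.05,0,0,0,0]]' > next.json && python3 -m inch next.json; echo '[[0.05,0,0,-0.4,0],[0.05,0,0,-0.6,0],[0.05,0,0,-0.8,0],[0.05,0,0,-0.8,0],[0.05,0,0,-0.8,0],[0.05,-0.8,0,0,0],[0.05,-0.8,0,0,0],[0.05,-0.8,0,0,0],[0.05,0,0,0,0],[0.05,0,0,0,0],[0.05,0,0,0,0]]' > next.json && python3 -m inch next.json
python3 - <<'E'
from h import *
from plant import read_camera
import cv2
yaw=.1484;o=(.5861,0)
for n in("scene","top"):
    c=read_camera(n);W=world(c)
    L=np.stack([(W[...,0]-o[0])*np.cos(yaw)+(W[...,1]-o[1])*np.sin(yaw),-(W[...,0]-o[0])*np.sin(yaw)+(W[...,1]-o[1])*np.cos(yaw),W[...,2]],-1)
    m=(abs(L[...,0]-.003)<.02)&(L[...,2]>.05)&(L[...,2]<.107)&(L[...,1]>-.16)&(L[...,1]<.04)
    h,e=np.histogram(L[m][:,1],np.arange(-.12,.041,.004));print(n,[(int(a*1000),int(b)) for a,b in zip(e,h)])
    if n=="scene": a=cv2.resize(c["image"][190:280,165:315,::-1],None,fx=5,fy=5,interpolation=cv2.INTER_CUBIC)
cv2.imwrite("pics/end.png",a)
E
```

```text
t: 22.45
tool_pos: [0.6012, -0.0819, 0.084]
orientation: [2.05, 2.38, 0.0]
force: [0.7, -0.3, 0.1]
opening: 0.0479
gripper_force: 0.0
t: 23.55
tool_pos: [0.6189, -0.1997, 0.2538]
orientation: [-2.05, -2.38, -0.0]
force: [0.9, 0.5, -0.4]
opening: 0.0501
gripper_force: 0.0
scene [(-120, 0), (-115, 0), (-111, 5), (-107, 10), (-103, 16), (-99, 10), (-95, 15), (-91, 13), (-87, 11), (-83, 13), (-79, 12), (-75, 12), (-71, 12), (-67, 14), (-63, 13), (-59, 16), (-55, 27), (-51, 14), (-47, 7), (-43, 6), (-39, 6), (-35, 8), (-31, 6), (-27, 5), (-23, 8), (-19, 6), (-15, 7), (-11, 6), (-7, 6), (-3, 7), (0, 8), (4, 6), (8, 6), (12, 5), (16, 4), (20, 6), (24, 4), (28, 4), (32, 5), (36, 5)]
top [(-120, 0), (-115, 0), (-111, 8), (-107, 9), (-103, 12), (-99, 12), (-95, 11), (-91, 10), (-87, 12), (-83, 11), (-79, 11), (-75, 10), (-71, 12), (-67, 12), (-63, 14), (-59, 16), (-55, 22), (-51, 10), (-47, 7), (-43, 9), (-39, 8), (-35, 8), (-31, 8), (-27, 9), (-23, 7), (-19, 9), (-15, 9), (-11, 7), (-7, 9), (-3, 9), (0, 7), (4, 9), (8, 5), (12, 5), (16, 7), (20, 5), (24, 5), (28, 7), (32, 4), (36, 6)]
```

View pics/end.png

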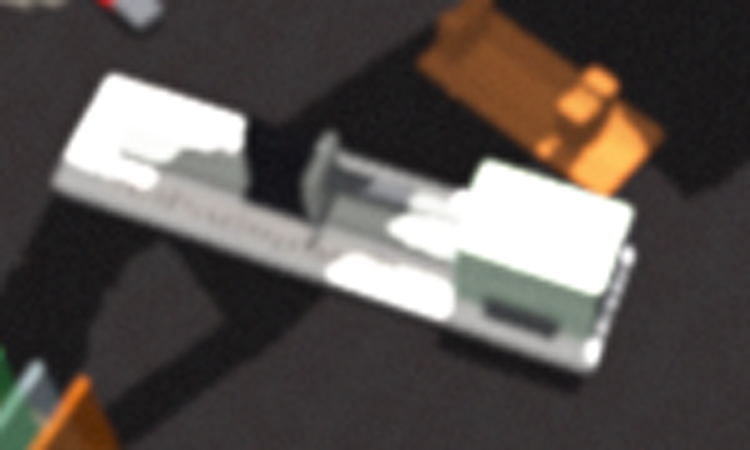

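The picture shows the cursor plate at (325,185) against the handle's back end, with the rod running into the block at (460,205). The gripper is clear.

```bash
python3 -c "
from plant import robot
print(robot.close_job())"
```

```text
the job is handed in; nothing more can be done
None
```

The rod was slid in until I felt the bottom (about 69 mm deep by estimate) and released there. The cursor was then moved up to its back end, and the job was handed in at about 24 s; the highest force I read was about 12 N, briefly, at the bottom.

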